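# Cull the short tube, then key a good tube into the homogeniser drive and hold it home

### The job

One of the four homogeniser tubes in the rack is too short: drop it into the white discard beaker. Then take any one of the full-length tubes and push its keyed shaft into the hub of the drive unit, turning the tube until the key slips into the keyway, and keep pushing against the ejector spring until the cap sits down on the hub. Finish while still gripping the tube and holding it fully home (I will swing the lock over it); leave the other two tubes standing in the rack and the rest of the bench undisturbed.

Things in the scene. Friction and masses are not known exactly. Their poses are not given: they have to be found in the camera images.
- tube_a_mid (a point): Good tube, 106 mm tall, upside down in the rack: white body 28 mm across, 60 long (grip here), on a red cap 40 across, 16 high, whose underside rests on the rack; below it the keyed drive shaft. Point: on the axis, half-way up the white body, 46 mm above the cap's underside, 76 above the shaft tip. z up; x to the key's side, marked by a white cap tab and a blue stripe. 50-80 g
- tube_b_mid (a point): Good tube, same as tube_a in every way. All tubes: grey drive shaft under the cap, 14 mm across, 30 long, tip tapered over its last 5 mm to 9 across; one key on its +x side, 5 mm wide, reaching 11 mm from the axis, from 12 mm above the tip up to the cap
- tube_c_mid (a point): Good tube, same as tube_a in every way
- tube_d_mid (a point): THE SHORT TUBE, the odd one of the batch: 82 mm tall in all; like tube_a but the white body is only 36 mm long. Point: on the axis, half-way up the white body, 34 mm above the cap's underside, 64 above the shaft tip. 35-60 g
- rack_top (a point): Blue tube rack fixed to the bench, 150 x 150 x 45 mm, four holes 27 mm across, 36 deep, at 38 mm either side of the middle (76 apart); the tubes' shafts hang in them. Point: centre of the top face; x, y along its edges
- drive_mouth (a point): Drive unit's hub: silver, 50 mm across. Point: on its axis, in its flat top face, 104 mm above the bench; z up; x from the unit's front panel to its back. Bore 16 mm across; one keyway 7 wide, reaching 12.5 from the axis, full depth. ITS DIRECTION IS NOT GIVEN: within 0.5 rad either side of this x, marked by a yellow line on the hub's top and side; see or feel for it
- drive_deck (a point): Drive unit, fixed: white box 150 (x) x 170 (y) x 68 mm high. Point: centre of its deck, on the hub's axis. A steel lock arm, 87 mm high, its knob 98, lies open along the +y side, 68 mm from the axis. The hub resists turning (0.5 N m), so rubbing does not turn it. Key out of line: the shaft stops 12 mm in, key on the hub's face; within about 0.1 rad of the keyway it drops in
- ejector (a joint): Travel (m) of the brass spring ejector in the hub's bore. It meets the shaft tip 20 mm in, pushing up with 4 N, rising to 9 N when the shaft is 30 mm in and the cap's underside sits on the hub's face (fully home, reads about 0.010). If let go, the tube rises again
- beaker_floor (a point): White plastic discard beaker standing loose on the bench, 0.3 kg: 100 mm across the rim (94 clear), 100 mm high. Point: centre of its inner floor, 4 mm above the bench
Not all that is in view belongs to the job. Leave any green or pink look-alike of the part that bears tube_b_mid alone.

How it is judged:
By the outcome, as a careful person would: the job done as asked, in the order asked, and still so for the second after the job is handed in, while the arm keeps its last pose, push and grip.
It also fails if it takes over 67 s, if anything falls off the work surface, if the arm or the gripper's body presses on something with over 40 N, if the wrist force passes 120 N, or if a joint passes its speed limit or range.

### The arm

A 6-joint arm with a two-finger parallel gripper is mounted at the origin on the work surface. World frame = base frame: x ahead of the robot, y to its left, z up, the work surface at z = 0. Lengths are in m, angles in rad, forces in N, time in s.
With the tool pointing down it reaches from about 0.325 to 0.925 m from the base axis. Payload 3.1 kg.
Tool frame: the origin (TCP) lies midway between the tips of the shut fingers; the grasp point (between the pads) lies r.pinch_z behind it (r.pinch_z is the distance from the TCP to the grasp point, in m); z points along the fingers, y is the direction in which the jaws open and shut (so a half turn about z gives the same grasp; the last joint's range is limited). The gripper opens to 85 mm and grips with 20 to 120 N. Pads are 22 mm wide; open, the fingers measure 114 mm over their backs; the gripper's body (76 mm by 85 mm) begins 54 mm behind the grasp point. The pads swing forward as they close: fully open they stand 13 mm farther back than shut.
Start: joints at [-1.414, 0.217, 1.613, -0, 1.311, -0.112], TCP at [0.166, -0.603, 0.195] pointing down, gripper open.
Joint ranges: [-2.75, 2.75], [-0.78, 2.1], [0.31, 2.55], [-1.13, 4.27], [0.13, 2.63], [-2.58, 2.58]. Speed limits (rad/s): [2.79, 2.79, 3.14, 3.14, 3.14, 3.14].

### API

Orientations are given as a 3x3 rotation matrix whose columns are the frame's x, y, z axes.
In Python, from rig import telemetry, imaging, r gives the robot as it stands.
- The arm moves only by the tool step_arm, never from a script. Its argument "series" is text: rows parted by semicolons, each of 5 numbers parted by spaces: the shift along the world's x, y, z in cm, then the turn about the world's z in rad, then the gripper command: -1 is fully open, 1 is shut, values between are in proportion. A call has 1 to 10 rows; each row is the pose to reach, as a shift and turn from the pose commanded when the call began; what a row does not reach only later rows make up. A row lasts 1/10 s, in which the tool goes at most 50 mm and 8.59 degrees, less where a joint would pass 70% of its speed; a pose out of reach is approached as far as the arm can. A call with a gripper value outside its range is refused whole. The fingers move at their own pace and stop on an object; the grip force is fixed at half the most. Time passes only in rows, so rows that repeat a pose let the fingers close. It gives the time, the measured TCP pose, the force and the opening at its end, in the units of the state.
- telemetry.state(): the state, without advancing time (a new reading comes with each control period).
- imaging.grab_frame(name): name is "scene" or "side" or "wrist"; returns a dict with "color" (384x512x3 uint8, blue, green, red), "depth" (384x512 float32, m along the optical axis (not along the pixel's ray), 0 where there is no reading), "camera_matrix" (3x3 intrinsics, pixels), "origin" and "attitude" of the camera in the world. Camera axes: x right, y up, looking along -z (the intrinsics and any distortion apply to the point x, -y, -z); pixel columns grow to the right and rows downward; lengths in m; the calibration is good to about 2 mm. The wrist camera is an equidistant fisheye: a pixel r from the principal point sees the ray r / f radians off the axis. A picture is of the moment at which its call begins.
- r.close_job(): hands the job in, once; it reports no verdict.
The state is a dict: "clock": time; "q": joint angles; "dq": joint speeds; "joint_torque": joint torques, N m; "tool_pos": TCP position; "eef_rot": TCP orientation; "ft_force": force on the tool from outside, world axes, zero at the start; "torque": the same for the moment, N m; "width": opening from 0.0 (shut) to 1.0 (fully open).
Only numpy, scipy, OpenCV 4.12 (cv2) and the standard library are available. Lean on these libraries where they do the work, as an engineer would, in place of code of your own. Each camera call takes 0.05 s, during which the arm holds its last target. There are 200 camera calls.

## Working session

There is one attempt and no reset: what is moved stays moved. The work goes in short steps, Python scripts to look and compute and a tool call to move; the robot and the scene stay as the last step left them, time stands still between calls to the robot, and variables do not carry over. Pictures are saved under pics/ and viewed, about 8 in all and at most 12, crops included, and the job is handed in when it is done.

Besides the shell and the picture viewer there is one more tool, called by a JSON object that holds its "name" and its "arguments", one argument or row to a line. step_arm: Moves the arm, as the interface text tells. Its arguments: {"type":"object","properties":{"series":{"type":"string"}},"required":["series"]}

```bash
mkdir -p pics; ls; cat > h.py <<'E'
import numpy as np, cv2
from rig import telemetry, imaging, r
def grab(n):
    f=imaging.grab_frame(n); f['n']=n; np.savez('/tmp/%s.npz'%n,**f); return f
def ray(f,u,v):
    K=np.array(f['camera_matrix']); x=(u-K[0,2])/K[0,0]; y=(v-K[1,2])/K[1,1]
    if str(f['n'])=='wrist':
        th=np.hypot(x,y); s=np.sin(th)/max(th,1e-9); d=np.array([x*s,-y*s,-np.cos(th)])
    else: d=np.array([x,-y,-1.])
    return np.array(f['origin']),np.array(f['attitude'])@d
def onz(f,u,v,z):
    o,d=ray(f,u,v); return o+d*(z-o[2])/d[2]
E
python3 - <<'E'
from h import *
s=telemetry.state(); print(s['clock'],s['tool_pos'],s['ft_force'],s['width'],r.pinch_z); print(s['eef_rot'])
a=grab('scene');b=grab('side');c=grab('wrist')
for f in(a,b,c): print(f['origin'],f['camera_matrix'],f['attitude'])
cv2.imwrite('pics/scene.png',cv2.resize(a['color'],(800,600)))
cv2.imwrite('pics/side.png',cv2.resize(b['color'],(800,600)))
E
```

```text
pics
0.0 [ 0.16585351 -0.60165991  0.19395104] [ 0.59986466  0.18736045 -1.03925773] 0.9989747518833145 0.0187
[[ 9.64093666e-01  2.65562145e-01 -3.88312816e-04]
 [ 2.65562306e-01 -9.64090786e-01  2.37019570e-03]
 [ 2.55065445e-04 -2.38821191e-03 -9.99997116e-01]]
[0.90623113 0.3567349  0.87395863] [[381.45577737   0.         249.52367785]
 [  0.         381.45577737 189.49362621]
 [  0.           0.           1.        ]] [[-0.62667027 -0.63947124  0.44537726]
 [ 0.77926844 -0.51055475  0.36342063]
 [-0.00500757  0.57481334  0.81826924]]
[-0.05067029  0.78213336  0.69877403] [[452.58302454   0.         253.44219085]
 [  0.         452.58302454 191.39972779]
 [  0.           0.           1.        ]] [[-0.82348752  0.31985463 -0.46857371]
 [-0.56690073 -0.43162818  0.70165567]
 [ 0.0221782   0.84343946  0.53676624]]
[ 0.23830398 -0.58251659  0.37298561] [[297.31863964   0.         257.05428209]
 [  0.         297.31863964 188.74135279]
 [  0.           0.           1.        ]] [[ 0.26571409  0.92193877  0.28182428]
 [-0.96404842  0.25488883  0.07511547]
 [-0.002582   -0.29165149  0.95652117]]
```

View pics/scene.png

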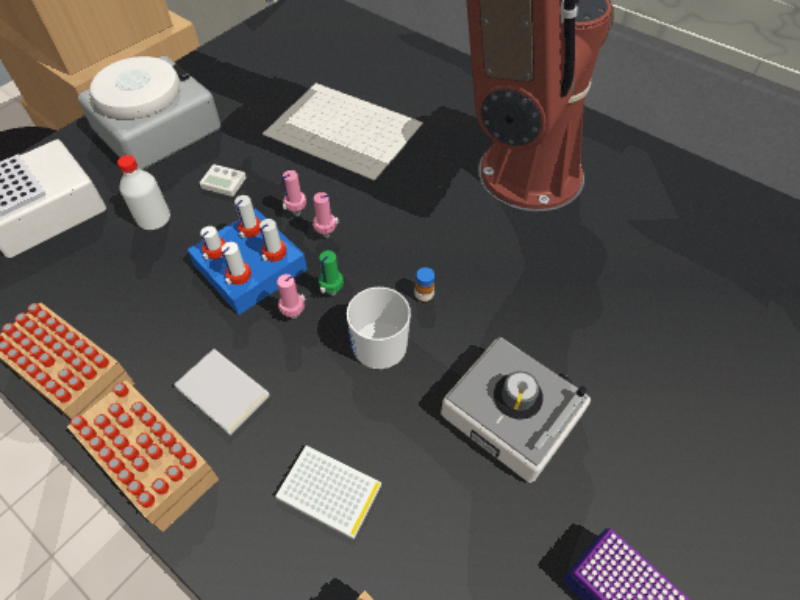

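View pics/side.png

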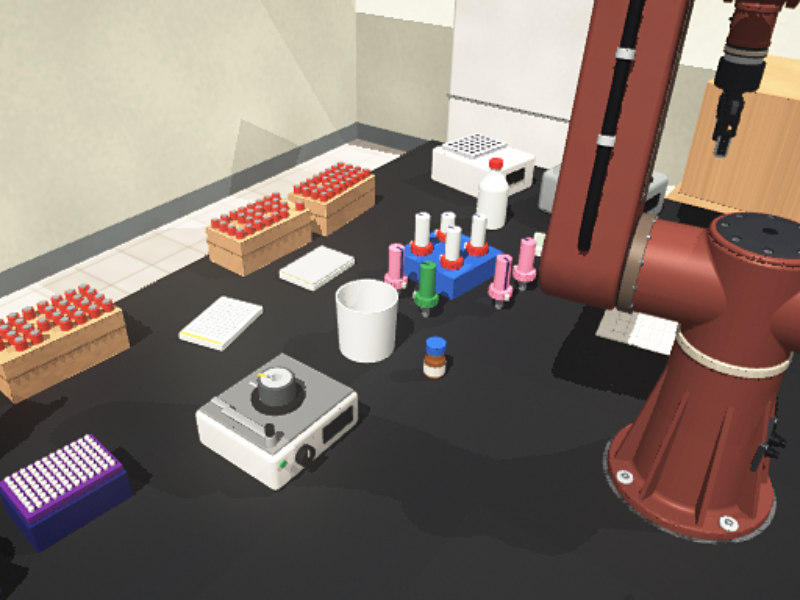

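The short tube looks like the one at scene (211,240), which is at about (447,225) in side. The others are at (246,215), (272,240) and (235,262). The drive unit is at scene (522,385), with its yellow line pointing roughly world +x and the lock arm on +y. The beaker is at (378,325). The green and pink tubes standing on the bench are look-alikes.

```bash
cat >> h.py <<'E'
def load(n): return dict(np.load('/tmp/%s.npz'%n))
def cloud(f):
    K=f['camera_matrix'];d=f['depth'];v,u=np.indices(d.shape)
    P=np.stack([(u-K[0,2])/K[0,0]*d,-(v-K[1,2])/K[1,1]*d,-d],-1)
    W=P@f['attitude'].T+f['origin']; W[d==0]=np.nan; return W
E
python3 - <<'E'
from h import *
for n in('scene','side'):
    f=load(n);W=cloud(f);hsv=cv2.cvtColor(f['color'],cv2.COLOR_BGR2HSV);H,S,V=[hsv[...,i].astype(int) for i in range(3)]
    print(n)
    blue=((H>100)&(H<125)&(S>150)&(V>90)).astype(np.uint8)
    k,l,st,c=cv2.connectedComponentsWithStats(blue); i=1+np.argmax(st[1:,4]) 
    for j in range(1,k):
        if st[j,4]>300:
            m=(l==j)&(abs(W[...,2]-.045)<.006); p=W[m][:,:2].astype(np.float32)
            if len(p)>50: print('rack',st[j],cv2.minAreaRect(p))
    red=(((H<8)|(H>172))&(S>150)&(V>90)&(W[...,2]>.04)&(W[...,2]<.075)).astype(np.uint8)
    k,l,st,c=cv2.connectedComponentsWithStats(red)
    for j in range(1,k):
        if st[j,4]>25:
            p=W[l==j]; 
            top=p[abs(p[:,2]-.061)<.004]; print('red',c[j].round(),st[j,4],p.mean(0).round(3), cv2.minEnclosingCircle(top[:,:2].astype(np.float32)) if len(top)>4 else '')
            x0=p.mean(0); m=(np.hypot(W[...,0]-x0[0],W[...,1]-x0[1])<.03)&(S<70)&(V>120)&(W[...,2]>.065)
            q=W[m]; 
            if len(q): z=np.percentile(q[:,2],97); t=q[q[:,2]>z-.006]; print('  top',z.round(3),t.mean(0).round(3))
    yel=(H>20)&(H<35)&(S>130)&(V>100)&(W[...,2]>.06)&(W[...,2]<.12)
    k,l,st,c=cv2.connectedComponentsWithStats(yel.astype(np.uint8))
    for j in range(1,k):
        if st[j,4]>3: print('yel',c[j],st[j,4],W[l==j].mean(0).round(3)); print(W[l==j].round(3)[:12].tolist())
# hub top
for n,(u,v) in(('scene',(334,246)),('side',(177,242))):
    f=load(n);W=cloud(f);x0=W[v,u];print(n,x0)
    near=np.hypot(W[...,0]-x0[0],W[...,1]-x0[1])
    m=(near<.05)&(abs(W[...,2]-.104)<.005);p=W[m];print('hub',len(p),cv2.minEnclosingCircle(p[:,:2].astype(np.float32)),p[:,2].mean())
    m=(near<.16)&(abs(W[...,2]-.068)<.004);p=W[m];print('deck',len(p),cv2.minAreaRect(p[:,:2].astype(np.float32)))
for n,(u,v) in(('scene',(242,205)),('side',(234,187))):
    f=load(n);W=cloud(f);x0=W[v,u];print(n,x0)
    m=(np.hypot(W[...,0]-x0[0],W[...,1]-x0[1])<.12)&(W[...,2]>.094)&(W[...,2]<.104);p=W[m];print('beaker',cv2.minEnclosingCircle(p[:,:2].astype(np.float32)))
a=load('scene')['color'];b=load('side')['color']
A=cv2.resize(a[115:215,110:220],(440,400),interpolation=cv2.INTER_CUBIC);B=cv2.resize(a[215:275,295:385],(360,240),interpolation=cv2.INTER_CUBIC)
C=cv2.resize(b[220:275,130:230],(360,198),interpolation=cv2.INTER_CUBIC)
o=np.zeros((600,800,3),np.uint8);o[:400,:440]=A;o[:240,440:]=B;o[300:498,440:]=C;cv2.imwrite('pics/crop.png',o)
E
```

```text
scene
rack [ 120  141   77   61 1695] ((0.5419849753379822, -0.2749939560890198), (0.15425603091716766, 0.1513851135969162), 80.03076171875)
red [160. 146.] 81 [ 0.504 -0.298  0.059] ((0.49933722615242004, -0.3065434694290161), 0.021079158410429955)
  top 0.124 [ 0.499 -0.306  0.122]
red [137. 160.] 75 [ 0.581 -0.311  0.059] ((0.5745957493782043, -0.31846490502357483), 0.02025340311229229)
  top 0.1 [ 0.574 -0.318  0.097]
red [176. 162.] 87 [ 0.516 -0.222  0.058] ((0.5123274922370911, -0.23088937997817993), 0.020283594727516174)
  top 0.124 [ 0.511 -0.231  0.122]
red [153. 176.] 91 [ 0.59  -0.234  0.059] ((0.5860716104507446, -0.24226416647434235), 0.019860342144966125)
  top 0.124 [ 0.586 -0.243  0.122]
yel [331.28 256.72] 25 [0.513 0.267 0.098]
[[0.505, 0.263, 0.104], [0.504, 0.265, 0.105], [0.507, 0.264, 0.104], [0.507, 0.266, 0.106], [0.511, 0.264, 0.104], [0.509, 0.266, 0.104], [0.508, 0.267, 0.105], [0.513, 0.265, 0.105], [0.512, 0.267, 0.105], [0.512, 0.269, 0.109], [0.516, 0.267, 0.106], [0.514, 0.268, 0.106]]
side
rack [ 259  148   63   44 1069] ((0.5369889736175537, -0.2775
[... 902 characters left out ...]
0.09140917]
hub 336 ((0.4921149015426636, 0.2593114972114563), 0.02545792981982231) 0.10434223789814254
deck 2855 ((0.4934040307998657, 0.25950828194618225), (0.1659311205148697, 0.1460052877664566), 87.6697769165039)
side [0.49339613 0.25162726 0.09485964]
hub 283 ((0.4885598123073578, 0.2579198479652405), 0.026400500908493996) 0.10252987059455625
deck 2230 ((0.4888899326324463, 0.2599034607410431), (0.16169953346252441, 0.1413453221321106), 87.42831420898438)
scene [ 0.48801005 -0.01115243  0.00926757]
beaker ((0.5150487422943115, -0.025077175348997116), 0.09413228183984756)
side [ 0.54639356 -0.02033418  0.07526243]
beaker ((0.5400654077529907, -0.035390451550483704), 0.10750123858451843)
```

View pics/crop.png

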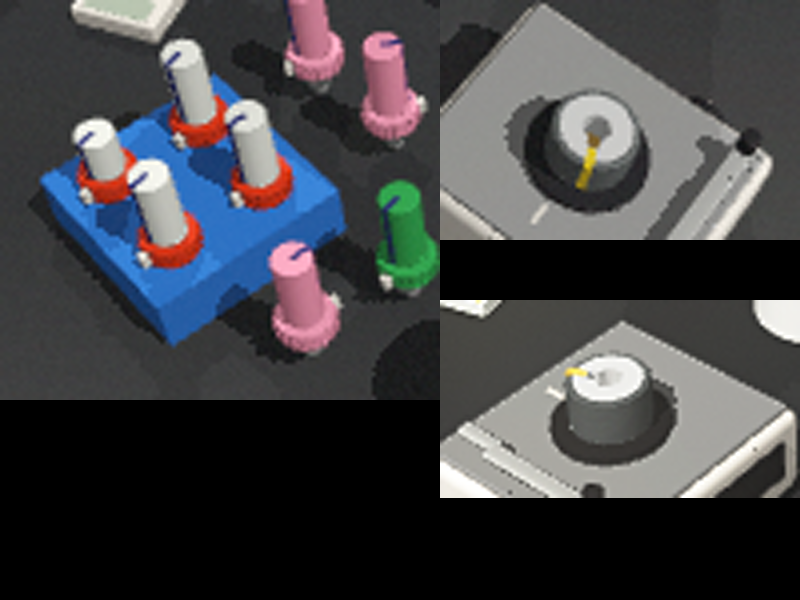

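The short tube is confirmed: its top is at 0.098 m and the other three are at 0.122 m. It stands near (0.571, -0.318). I'll move above it and check with the wrist camera.

{"name": "step_arm", "arguments": {
  "series": "4 3 2 0.05 -0.5;8 6 5 0.1 -0.5;12 9 5 0.15 -0.5;16 11.5 5 0.2 -0.5;20 14 5 0.25 -0.5;24 17 5 0.3 -0.5;28 20 5 0.34 -0.5;32 22.5 5 0.34 -0.5;36 25.5 5 0.34 -0.5;40.5 28.4 5 0.34 -0.5"
}}

```text
clock: 1.15
tool_pos: [0.5674, -0.3199, 0.2449]
eef_rot: [[0.82, 0.572, -0.001], [0.572, -0.82, 0.0], [-0.0, -0.001, -1.0]]
ft_force: [0.0, -0.4, 1.1]
width: 0.748
```

{"name": "step_arm", "arguments": {
  "series": "0 0 0 0 -0.5;0 0 0 0 -0.5;0 0 0 0 -0.5"
}}

```text
clock: 1.45
tool_pos: [0.5654, -0.3221, 0.2448]
eef_rot: [[0.821, 0.571, -0.001], [0.571, -0.821, 0.0], [-0.001, -0.001, -1.0]]
ft_force: [-0.1, 0.6, -0.1]
width: 0.751
```

```bash
python3 - <<'E'
from h import *
s=telemetry.state(); print(s['clock'],s['tool_pos'],s['q'],s['ft_force'],s['width'],s['eef_rot'][:,1])
f=grab('wrist');W=f['color'];cv2.imwrite('pics/w1.png',cv2.resize(W,(768,576)))
g=load('scene')
def ang(t,c): return np.arctan2(t[1]-c[1],t[0]-c[0])
q=lambda x,y:(110+x/4-.4,115+y/4-.4)
for n,t,c in(('a',(180,139),(.499,-.306)),('d',(86,194),(.5745,-.318)),('c',(237,199),(.512,-.231)),('b',(143,260),(.586,-.2423))):
    T=onz(g,*q(*t),.053);print(n,T,np.hypot(*(T[:2]-c)),ang(T,c))
E
```

```text
1.45 [ 0.56537505 -0.32206847  0.24479919] [-6.25279274e-01  2.37382094e-01  1.49598171e+00 -6.11717251e-04
  1.40931110e+00  3.37370238e-01] [-0.1251335   0.62631747 -0.05190432] 0.751366202319578 [ 0.571428   -0.82065179 -0.00082145]
a [ 0.5191217  -0.30637294  0.053     ] 0.02012516053185642 -0.018532040248253775
d [ 0.59444183 -0.32023357  0.053     ] 0.02006652117461936 -0.11153929792790632
c [ 0.53227056 -0.23516544  0.053     ] 0.02069411448741785 -0.20267067314498266
b [ 0.60853139 -0.24668205  0.053     ] 0.022953557848411722 -0.19208861341727046
```

View pics/w1.png

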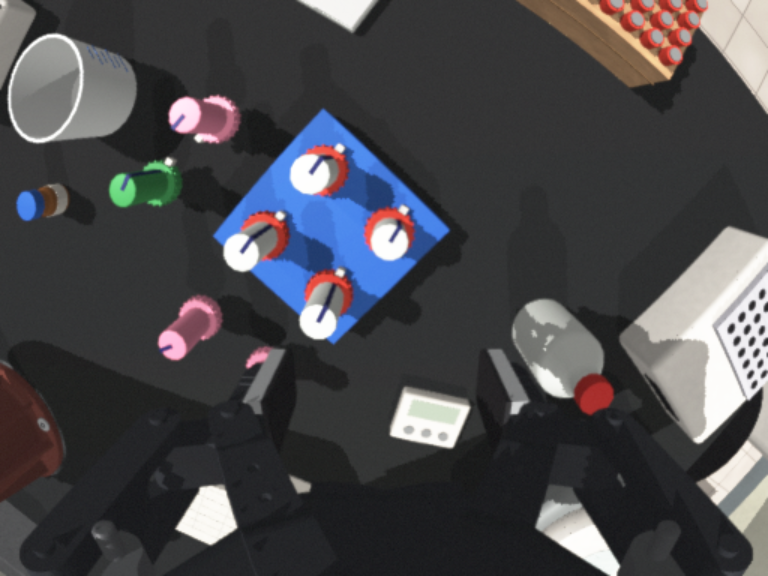

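The wrist view shows four tubes: the short one at (389,241), a at (319,322), c at (242,252) and b at (314,174). Their tabs are at about (404,211), (341,272), (280,215) and (340,149).

```bash
python3 - <<'E'
from h import *
f=load('wrist')
for n,t,tab,z in(('d',(389,241),(404,211),.097),('a',(319,322),(341,272),.121),('c',(242,252),(280,215),.121),('b',(314,174),(340,149),.121)):
    c=onz(f,t[0]/1.5,t[1]/1.5,z);T=onz(f,tab[0]/1.5,tab[1]/1.5,.055);d=T-c
    print(n,c.round(4),T.round(4),np.hypot(*d[:2]),np.arctan2(d[1],d[0]))
# yellow line direction from hub centre, scene
for n,c in(('scene',(.4921,.2593)),('side',(.4886,.2579))):
    g=load(n);H,S,V=cv2.split(cv2.cvtColor(g['color'],cv2.COLOR_BGR2HSV))
    v,u=np.where((H>18)&(H<36)&(S>110)&(V>90)); P=np.array([onz(g,a,b,.104) for a,b in zip(u,v)])
    d=P[:,:2]-c; rr=np.hypot(*d.T); m=(rr<.025)&(rr>.006);print(n,m.sum(),np.arctan2(d[m].mean(0)[1],d[m].mean(0)[0]),cv2.fitLine(P[m][:,:2].astype(np.float32),2,0,.01,.01).ravel())
# beaker rim via brightness ring in scene
for n,uv in(('scene',(242,205)),('side',(234,187))):
    g=load(n);W=cloud(g);x0=onz(g,*(uv if n=='scene' else (234,187)),.1)
    m=(np.hypot(W[...,0]-.535,W[...,1]+.028)<.085)&(abs(W[...,2]-.098)<.005)&(g['color'].min(-1)>120)
    p=W[m];A=np.c_[2*p[:,:2],np.ones(len(p))];s=np.linalg.lstsq(A,(p[:,:2]**2).sum(1),rcond=None)[0];print(n,len(p),x0,s[:2],np.sqrt(s[2]+s[0]**2+s[1]**2))
E
```

```text
d [ 0.5735 -0.3198  0.097 ] [ 0.5946 -0.3205  0.055 ] 0.021159254747857632 -0.03411695106768249
a [ 0.4984 -0.3092  0.121 ] [ 0.5207 -0.3066  0.055 ] 0.022421216854367102 0.11807743961301773
c [ 0.5111 -0.234   0.121 ] [ 0.5328 -0.2359  0.055 ] 0.021751702537278053 -0.08454986674697929
b [ 0.5868 -0.2482  0.121 ] [ 0.6072 -0.2477  0.055 ] 0.02034422805642572 0.024714615091930226
scene 17 0.3543325040977248 [0.93027794 0.36685547 0.5063767  0.2645816 ]
side 8 0.4044266127428871 [0.88755506 0.46070167 0.50661606 0.26561126]
scene 184 [0.53189418 0.02745016 0.1       ] [0.52167163 0.01798425] 0.047963086445756226
side 131 [0.5227053  0.01150339 0.1       ] [0.51715487 0.01692855] 0.04799307393395614
```

{"name": "step_arm", "arguments": {
  "series": "0 0 -4 0 -0.5;0 0 -7 0 -0.5;0 0 -9 0 -0.5;0 0 -9 0 -0.5;0 0 -9 0 -0.5"
}}

```text
clock: 2.0
tool_pos: [0.5654, -0.3227, 0.1555]
eef_rot: [[0.821, 0.57, -0.0], [0.57, -0.821, 0.0], [-0.0, -0.0, -1.0]]
ft_force: [0.3, -0.7, -0.2]
width: 0.753
```

```bash
python3 - <<'E'
from h import *
s=telemetry.state(); print(s['tool_pos'],s['dq'].round(3))
f=grab('wrist');cv2.imwrite('pics/w2.png',cv2.resize(f['color'],(768,576)))
H,S,V=cv2.split(cv2.cvtColor(f['color'],cv2.COLOR_BGR2HSV))
m=((S<60)&(V>190)).astype(np.uint8);k,l,st,c=cv2.connectedComponentsWithStats(m)
for j in range(1,k):
    if 150<st[j,4]<4000: print(st[j],c[j],onz(f,*c[j],.097))
E
```

```text
[ 0.56537212 -0.32267067  0.155538  ] [ 0.007 -0.022 -0.041  0.002 -0.004  0.   ]
[  0  16   7  58 168] [ 3.48809524 43.03571429] [ 0.54718234 -0.0148366   0.097     ]
[ 68  57  24  29 500] [80.068 70.37 ] [ 0.5681216  -0.13059653  0.097     ]
[168 103  36  38 973] [184.62384378 122.46248715] [ 0.58017349 -0.24146718  0.097     ]
[243 160  34  39 876] [258.2043379  180.82762557] [ 0.57373598 -0.31850185  0.097     ]
[112 175  31  35 696] [126.43965517 193.23850575] [ 0.49714246 -0.22771675  0.097     ]
[197 243  16  25 272] [204.20220588 256.26838235] [ 0.48602521 -0.31874115  0.097     ]
[ 70 254  21  21 265] [ 80.26415094 264.12830189] [ 0.38994639 -0.21418121  0.097     ]
[ 261  291   62   36 1311] [289.48970252 310.3928299 ] [ 0.47949197 -0.42326657  0.097     ]
[492 332  20  31 304] [503.52302632 348.29934211] [ 0.57381149 -0.82976865  0.097     ]
[102 346  47  38 810] [122.88271605 363.44567901] [ 0.26732184 -0.31371729  0.097     ]
[390 363  21  17 199] [400.60301508 371.43718593] [ 0.46339373 -0.63689008  0.097     ]
```

View pics/w2.png

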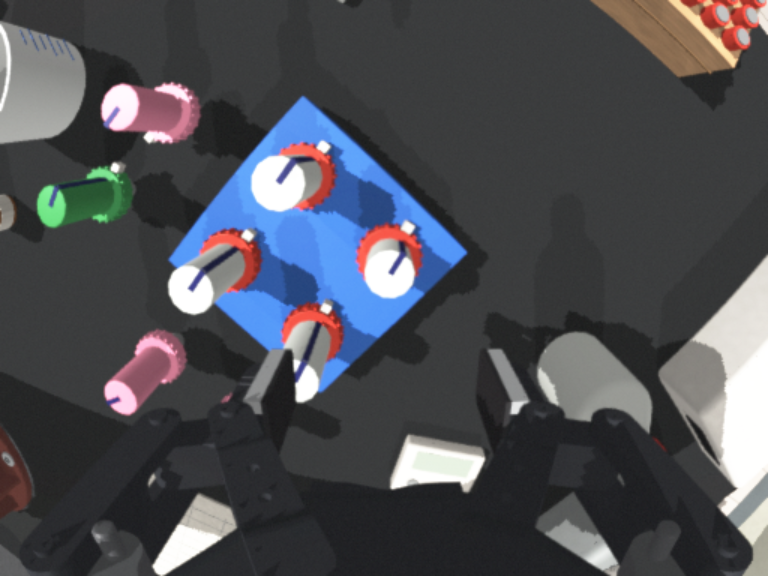

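The short tube's top centre is (0.5737, -0.319), and the two measurements agree. Aligning over it, then descending and gripping.

{"name": "step_arm", "arguments": {
  "series": "0.8 0.35 0 0 -0.5;0.8 0.35 -1.5 0 -0.5;0.8 0.35 -3.5 0 -0.5;0.8 0.35 -5.5 0 -0.5;0.8 0.35 -7.5 0 -0.5;0.8 0.35 -8.8 0 -0.5;0.8 0.35 -8.8 0 -0.5;0.8 0.35 -8.8 0 1;0.8 0.35 -8.8 0 1;0.8 0.35 -8.8 0 1"
}}

```text
clock: 3.05
tool_pos: [0.5753, -0.3189, 0.0689]
eef_rot: [[0.82, 0.572, 0.002], [0.572, -0.82, -0.002], [0.001, 0.003, -1.0]]
ft_force: [0.5, -0.3, -0.7]
width: 0.247
```

{"name": "step_arm", "arguments": {
  "series": "0 0 0 0 1;0 0 0 0 1;0 0 0 0 1;0 0 0 0 1;0 0 0 0 1"
}}

```text
clock: 3.55
tool_pos: [0.5742, -0.3181, 0.0673]
eef_rot: [[0.82, 0.572, -0.0], [0.572, -0.82, 0.0], [-0.0, -0.0, -1.0]]
ft_force: [0.6, -0.5, -0.2]
width: -0.003
```

The gripper shut fully, so it missed the tube. I'll look.

```bash
python3 - <<'E'
from h import *
f=grab('wrist');g=grab('scene');h=grab('side')
o=np.zeros((600,800,3),np.uint8);o[:300,:400]=cv2.resize(f['color'],(400,300))
o[:300,400:]=cv2.resize(g['color'][100:220,90:250],(400,300));o[300:,:]=cv2.resize(h['color'][90:210,200:360],(800,600))[150:450]
cv2.imwrite('pics/w3.png',o)
E
```

```text
(no output)
```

View pics/w3.png

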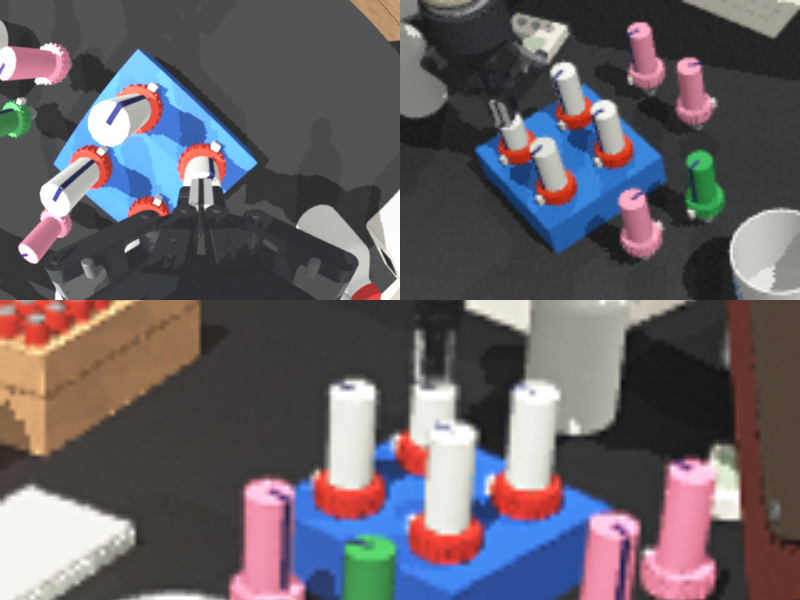

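```bash
python3 - <<'E'
from h import *
s=telemetry.state(); print(s['clock'],s['tool_pos'],s['q'])
for n in('scene','side'):
    f=load(n);W=cloud(f);c=f['color'];near=np.hypot(W[...,0]-.573,W[...,1]+.32)<.06
    dark=near&(c.max(-1)<110)&(W[...,2]>.07); p=W[dark]
    for z in(.08,.09,.1,.11,.12,.14):
        q=p[abs(p[:,2]-z)<.005]; print(n,z,len(q),np.median(q,0).round(3) if len(q) else '')
    wh=near&(c.min(-1)>150)&(W[...,2]>.09)&(W[...,2]<.103);q=W[wh];print('top',len(q),q.mean(0).round(3) if len(q) else'')
    v,u=np.where(wh);x,y=int(u.mean()),int(v.mean())
    print(x,y)
E
```

```text
3.7 [ 0.57418368 -0.31811889  0.06720608] [-6.12788149e-01  4.09410933e-01  1.62355530e+00  1.85554214e-05
  1.10879930e+00  3.49219622e-01]
scene 0.08 3 [ 0.588 -0.316  0.077]
scene 0.09 2 [ 0.587 -0.319  0.088]
scene 0.1 7 [ 0.585 -0.32   0.097]
scene 0.11 7 [ 0.585 -0.31   0.112]
scene 0.12 23 [ 0.576 -0.31   0.12 ]
scene 0.14 16 [ 0.582 -0.313  0.14 ]
top 35 [ 0.574 -0.31   0.096]
135 150
side 0.08 0 
side 0.09 0 
side 0.1 2 [ 0.572 -0.317  0.099]
side 0.11 10 [ 0.566 -0.31   0.111]
side 0.12 17 [ 0.564 -0.31   0.118]
side 0.14 13 [ 0.563 -0.31   0.138]
top 33 [ 0.565 -0.315  0.094]
286 138
```

```bash
cat >> h.py <<'E'
def proj(f,P):
    c=np.array(f['attitude']).T@(np.array(P)-f['origin']); x,y,z=c[0],-c[1],-c[2]; K=f['camera_matrix']
    if str(f['n'])=='wrist':
        rr=np.hypot(x,y);th=np.arctan2(rr,z);s=th/rr
    else: s=1/z
    return K[0,2]+K[0,0]*x*s,K[1,2]+K[1,1]*y*s
E
python3 - <<'E'
from h import *
f=load('wrist');print(f['origin'])
o=cv2.resize(f['color'][160:290,170:350],None,fx=4,fy=4,interpolation=cv2.INTER_CUBIC)
for z,col in((.067,(0,255,255)),(.085,(0,255,0)),(.1,(255,0,255)),(.12,(255,255,0))):
    p=proj(f,[.5742,-.3181,z]);print(z,p);cv2.drawMarker(o,(int((p[0]-170)*4),int((p[1]-160)*4)),col,0,16,2)
cv2.imwrite('pics/w4.png',o)
E
```

```text
[ 0.63593207 -0.27586656  0.24616167]
0.067 (np.float64(256.2939686934305), np.float64(218.31277856004283))
0.085 (np.float64(256.1931081216234), np.float64(229.91968165679037))
0.1 (np.float64(256.09422333093505), np.float64(241.35696923713937))
0.12 (np.float64(255.93550032090832), np.float64(259.83783139831905))
```

View pics/w4.png

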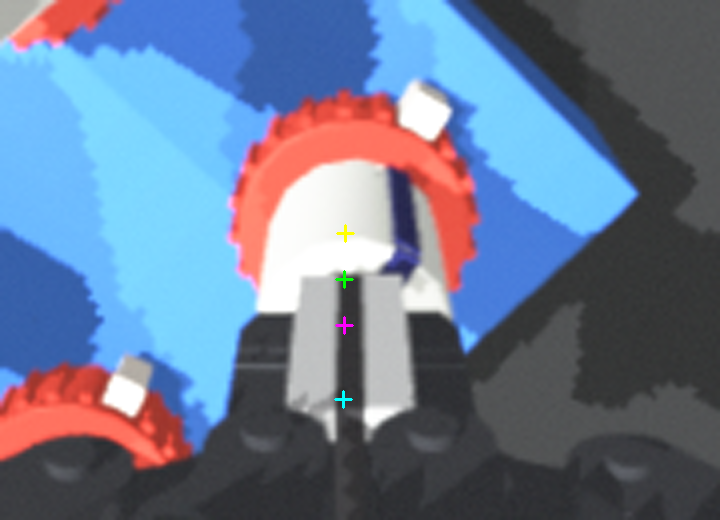

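```bash
python3 - <<'E'
from h import *
f=load('wrist');D=f['depth']
for x,y in((320,285),(385,285),(320,330),(385,330),(320,390),(385,390),(350,255),(300,260),(320,415),(270,300),(440,300),(350,140)):
    u,v=170+x/4,160+y/4;o,d=ray(f,u,v);zc=D[int(v),int(u)]
    dc=f['attitude'].T@d; print((x,y),zc.round(4),(o+d*zc/-dc[2]).round(4))
print(telemetry.state()['joint_torque'])
E
```

```text
(320, 285) 0.1468 [ 0.5821 -0.3089  0.1119]
(385, 285) 0.1476 [ 0.5865 -0.3158  0.1112]
(320, 330) 0.1362 [ 0.5819 -0.3094  0.1232]
(385, 330) 0.1352 [ 0.5865 -0.3153  0.1241]
(320, 390) 0.1217 [ 0.5826 -0.3094  0.1381]
(385, 390) 0.1223 [ 0.5862 -0.3151  0.1376]
(350, 255) 0.1602 [ 0.5828 -0.3131  0.0984]
(300, 260) 0.1624 [ 0.5776 -0.3083  0.0967]
(320, 415) 0.1194 [ 0.5815 -0.3102  0.1409]
(270, 300) 0.1635 [ 0.5704 -0.3082  0.0973]
(440, 300) 0.164 [ 0.5837 -0.3277  0.0968]
(350, 140) 0.1933 [ 0.5866 -0.3104  0.0625]
[-1.14841372e-03 -4.45771480e+01 -2.74377340e+01 -1.65953463e-05
  1.19265609e-03 -3.08745967e-06]
```

The wrist depth puts the closed fingertips at z ≈ 0.108. The reported TCP is z = 0.067, so the tips are really about 41 mm above it while xy agrees. The fingers closed above the tube and nothing moved. I'll reopen and go lower in steps, watching the force.

{"name": "step_arm", "arguments": {
  "series": "0 0 0.5 0 -0.4;0 0 0.5 0 -0.5;0 0 0.5 0 -0.5;0 0 0.5 0 -0.5;0 0 0.5 0 -0.5;0 0 -0.7 0 -0.5;0 0 -1.7 0 -0.5;0 0 -2.7 0 -0.5;0 0 -2.7 0 -0.5"
}}

```text
clock: 4.6
tool_pos: [0.5721, -0.3167, 0.037]
eef_rot: [[0.82, 0.572, -0.005], [0.572, -0.82, 0.003], [-0.002, -0.005, -1.0]]
ft_force: [-1.6, 0.1, -0.0]
width: 0.749
```

```bash
python3 - <<'E'
from h import *
s=telemetry.state(); print(s['tool_pos'],s['width'],s['ft_force'])
f=grab('wrist');o=f['color'];cv2.imwrite('pics/w5.png',cv2.resize(o[130:330,120:400],None,fx=2.8,fy=2.8))
D=f['depth'];W=[]
v,u=np.indices(D.shape);K=f['camera_matrix']
x=(u-K[0,2])/K[0,0];y=(v-K[1,2])/K[1,1];th=np.hypot(x,y);sn=np.sin(th)/np.maximum(th,1e-9)
d=np.stack([x*sn,-y*sn,-np.cos(th)],-1);P=d*(D/np.cos(th))[...,None];W=P@f['attitude'].T+f['origin']
R=np.array(s['eef_rot']);L=(W-s['tool_pos'])@R   # tool frame
m=(abs(L[...,0])<.015)&(abs(L[...,1])>.02)&(abs(L[...,1])<.06)&(D>0)
for sg in(1,-1):
    q=L[m&(L[...,1]*sg>0)&(L[...,2]<-.01)&(o.max(-1)<190)];print(len(q));
    for z in np.arange(-.1,0,.01):
        t=q[abs(q[:,2]-z)<.005]; print(round(z,2),len(t),t.mean(0).round(3) if len(t) else '')
E
```

```text
[ 0.57209795 -0.31670883  0.03697592] 0.7493209428064415 [-1.56627973  0.10420713 -0.0433999 ]
10351
-0.1 2053 [ 0.004  0.051 -0.098]
-0.09 1113 [ 0.01   0.045 -0.091]
-0.08 403 [ 0.008  0.035 -0.079]
-0.07 528 [ 0.006  0.036 -0.07 ]
-0.06 439 [ 0.006  0.036 -0.06 ]
-0.05 313 [ 0.005  0.035 -0.051]
-0.04 33 [ 0.002  0.033 -0.044]
-0.03 0 
-0.02 48 [ 0.001  0.023 -0.02 ]
-0.01 9 [ 0.004  0.024 -0.013]
10713
-0.1 2176 [ 0.004 -0.05  -0.099]
-0.09 1072 [ 0.01  -0.044 -0.091]
-0.08 457 [ 0.008 -0.034 -0.08 ]
-0.07 528 [ 0.006 -0.035 -0.07 ]
-0.06 433 [ 0.006 -0.035 -0.06 ]
-0.05 302 [ 0.005 -0.034 -0.051]
-0.04 34 [ 0.001 -0.032 -0.044]
-0.03 0 
-0.02 0 
-0.01 0
```

View pics/w5.png

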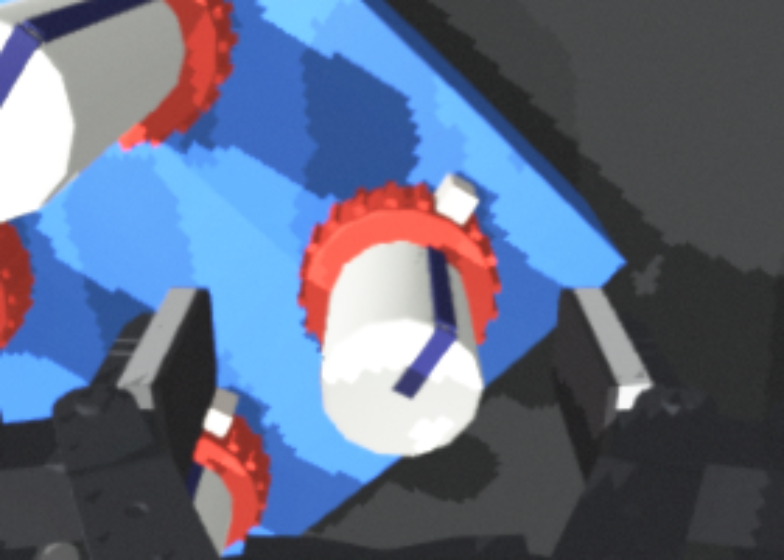

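{"name": "step_arm", "arguments": {
  "series": "0.1 -0.2 -0.8 0 -0.5;0.1 -0.2 -1.4 0 -0.5;0.1 -0.2 -1.4 0 -0.5;0.1 -0.2 -1.4 0 0.5;0.1 -0.2 -1.4 0 1;0.1 -0.2 -1.4 0 1;0.1 -0.2 -1.4 0 1;0.1 -0.2 -1.4 0 1;0.1 -0.2 -1.4 0 1;0.1 -0.2 -1.4 0 1"
}}

```text
clock: 5.65
tool_pos: [0.5757, -0.3205, 0.027]
eef_rot: [[0.82, 0.572, 0.001], [0.572, -0.82, -0.001], [0.0, 0.001, -1.0]]
ft_force: [0.4, -0.1, 2.9]
width: 0.313
```

Gripped, with 27 mm opening. Lifting and carrying it to the beaker at (0.519, 0.0175).

{"name": "step_arm", "arguments": {
  "series": "0 0 3 0 1;0 0 7 0 1;0 0 11 0 1;0 0 15 0 1;-0.5 3 15.5 0 1;-1 7 15.5 0 1;-1.7 11 15.5 0 1;-2.4 15 15.5 0 1;-3.1 19 15.5 0 1;-3.8 23 15.5 0 1"
}}

```text
clock: 6.65
tool_pos: [0.536, -0.0884, 0.1805]
eef_rot: [[0.821, 0.572, -0.001], [0.572, -0.821, 0.001], [-0.001, -0.001, -1.0]]
ft_force: [0.6, 0.1, -0.3]
width: 0.31
```

{"name": "step_arm", "arguments": {
  "series": "-0.6 3.6 0 0 1;-1.2 7.2 0 0 1;-1.8 10.8 0 0 1;-1.8 10.8 0 0 1;-1.8 10.8 0 0 1"
}}

```text
clock: 7.15
tool_pos: [0.5186, 0.0184, 0.1807]
eef_rot: [[0.819, 0.574, -0.001], [0.574, -0.819, -0.001], [-0.001, -0.0, -1.0]]
ft_force: [-0.3, -0.0, -0.8]
width: 0.317
```

```bash
python3 - <<'E'
from h import *
s=telemetry.state(); print(s['clock'],s['tool_pos'],s['width'],s['ft_force'],s['q'])
f=grab('scene');h=grab('side');w=grab('wrist')
o=np.zeros((600,800,3),np.uint8);o[:300,:400]=cv2.resize(w['color'],(400,300))
o[:300,400:]=cv2.resize(f['color'],(400,300));o[300:,:400]=cv2.resize(h['color'],(400,300))
o[300:,400:]=cv2.resize(h['color'][100:250,180:380],(400,300));cv2.imwrite('pics/w6.png',o)
E
```

```text
7.15 [0.51860199 0.01841469 0.18074243] 0.31677553506788925 [-0.26658669 -0.04124985 -0.75551322] [-9.94024938e-02  3.80291912e-03  1.87514014e+00 -6.49273006e-04
  1.26359681e+00  8.60666234e-01]
```

View pics/w6.png

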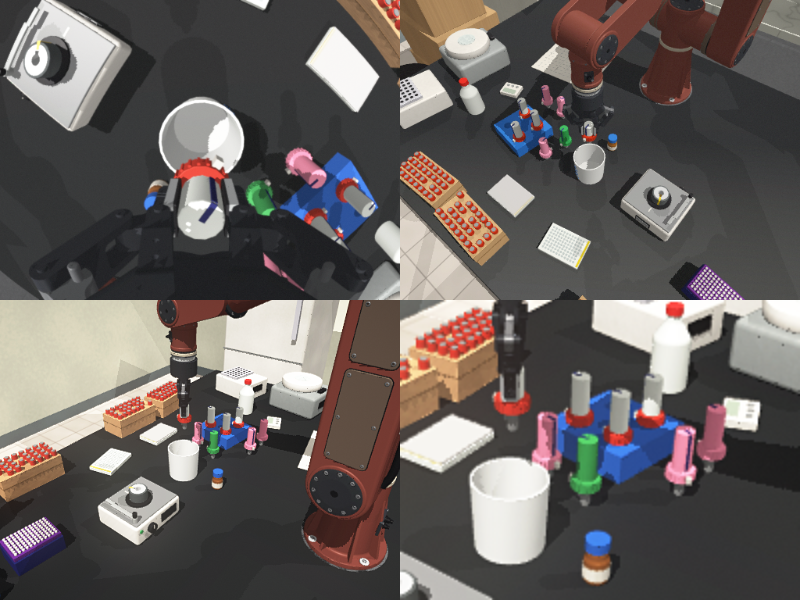

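The tube is held, with its shaft tip well above the rim. The beaker rim is centred at about (202,138) in the wrist tile.

```bash
python3 - <<'E'
from h import *
f=load('wrist');print(onz(f,202*1.28,137*1.28,.1),proj(f,[.519,.0175,.1]))
for n in('scene','side'):
    g=load(n);W=cloud(g)
    m=(np.hypot(W[...,0]-.52,W[...,1]-.018)<.075)&(abs(W[...,2]-.098)<.005)&(g['color'].min(-1)>110)
    p=W[m];A=np.c_[2*p[:,:2],np.ones(len(p))];s=np.linalg.lstsq(A,(p[:,:2]**2).sum(1),rcond=None)[0];print(n,len(p),s[:2],np.sqrt(s[2]+s[0]**2+s[1]**2))
E
```

```text
[0.52684974 0.0203213  0.1       ] (np.float64(256.1591017778736), np.float64(183.93677971773846))
scene 252 [0.52153063 0.01812861] 0.048174879759307725
side 219 [0.51698153 0.01747965] 0.048254483781513764
```

{"name": "step_arm", "arguments": {
  "series": "0.2 0 -3 0 1;0.2 0 -6 0 1;0.2 0 -9 0 1;0.2 0 -11 0 1;0.2 0 -12.3 0 1;0.2 0 -12.3 0 1;0.2 0 -12.3 0 0.1;0.2 0 -12.3 0 0.1;0.2 0 -12.3 0 0.1;0.2 0 -12.3 0 0.1"
}}

```text
clock: 8.3
tool_pos: [0.5223, 0.0178, 0.0595]
eef_rot: [[0.82, 0.572, 0.002], [0.572, -0.82, -0.0], [0.002, 0.002, -1.0]]
ft_force: [-0.1, -0.3, -0.2]
width: 0.45
```

{"name": "step_arm", "arguments": {
  "series": "0 0 3 0 0.1;0 0 7 0 0.1;0 0 12 0 0;0 0 12 0 -0.5;0 0 12 0 -0.5"
}}

```text
clock: 8.8
tool_pos: [0.523, 0.0178, 0.1811]
eef_rot: [[0.82, 0.572, 0.006], [0.572, -0.82, -0.001], [0.004, 0.004, -1.0]]
ft_force: [-0.2, -0.3, -0.0]
width: 0.752
```

```bash
python3 - <<'E'
from h import *
s=telemetry.state(); print(s['clock'],s['tool_pos'],s['width'],s['ft_force'],s['eef_rot'][:,0])
f=grab('scene');h=grab('side');w=grab('wrist')
o=np.zeros((600,800,3),np.uint8);o[:300,:400]=cv2.resize(w['color'],(400,300))
o[:300,400:]=cv2.resize(f['color'][100:280,180:420],(400,300));o[300:,:400]=cv2.resize(w['color'][0:120,0:160],(400,300))
o[300:,400:]=cv2.resize(h['color'][100:250,180:380],(400,300));cv2.imwrite('pics/w7.png',o)
E
```

```text
8.8 [0.52304657 0.01777866 0.18105071] 0.7523639261924622 [-0.20481677 -0.29349566 -0.01645124] [0.82018293 0.57208554 0.00425331]
```

View pics/w7.png

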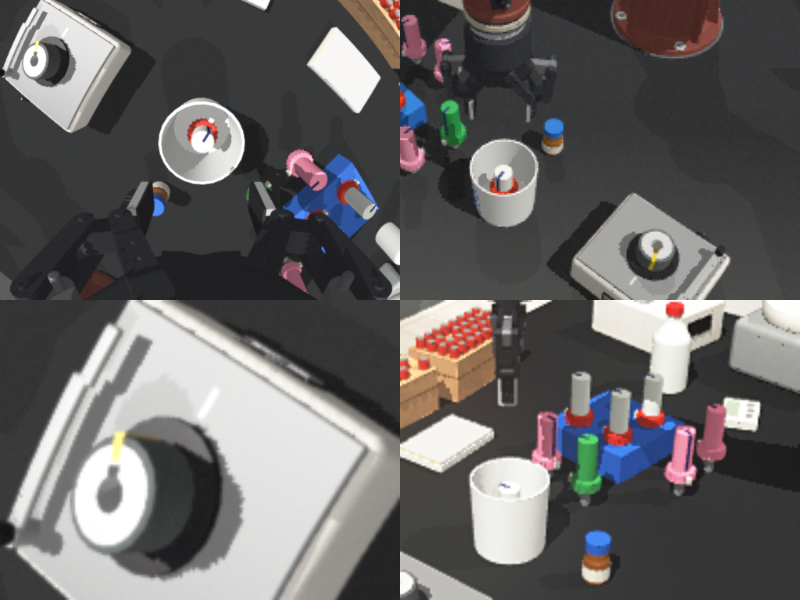

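The short tube is standing in the beaker, and the keyway's yellow line is clearly visible. Next is tube b, at about (0.585, -0.244).

{"name": "step_arm", "arguments": {
  "series": "1 -4.5 0 0 -0.5;2 -9 0 0 -0.5;3 -13.5 0 0 -0.5;4.2 -18 0 0 -0.5;5.2 -22 0 0 -0.5;6.2 -26.2 0 0 -0.5;6.2 -26.2 -1.5 0 -0.5;6.2 -26.2 -1.5 0 -0.5;6.2 -26.2 -1.5 0 -0.5"
}}

```text
clock: 9.85
tool_pos: [0.5815, -0.2423, 0.1607]
eef_rot: [[0.82, 0.572, -0.005], [0.572, -0.82, 0.003], [-0.002, -0.005, -1.0]]
ft_force: [1.1, -0.1, -0.0]
width: 0.751
```

```bash
python3 - <<'E'
from h import *
s=telemetry.state(); print(s['clock'],s['tool_pos'],s['width'],s['ft_force'])
f=grab('wrist');c=f['color'];H,S,V=cv2.split(cv2.cvtColor(c,cv2.COLOR_BGR2HSV));D=f['depth']
p=proj(f,[.585,-.244,.121]);print(p)
m=((S<60)&(V>120)).astype(np.uint8);k,l,st,ce=cv2.connectedComponentsWithStats(m)
for j in range(1,k):
    if st[j,4]>40 and np.hypot(*(ce[j]-p))<90: print(st[j],ce[j],onz(f,*ce[j],.121),onz(f,*ce[j],.055),D[int(ce[j][1]),int(ce[j][0])])
cv2.imwrite('/tmp/w8.png',c)
E
```

```text
9.85 [ 0.58146701 -0.24234881  0.16065316] 0.7512254636179654 [ 1.10341524 -0.09423489 -0.01480045]
(np.float64(261.1010658004157), np.float64(196.33721847472904))
[272 154   9   9  56] [276.16071429 157.82142857] [ 0.61628657 -0.23576622  0.121     ] [ 0.60790918 -0.2463918   0.055     ] 0.28709272
[ 245  165   36   49 1231] [261.14784728 190.45166531] [ 0.58892723 -0.24127861  0.121     ] [ 0.5722813  -0.25357015  0.055     ] 0.22932619
[221 206   8  10  58] [224.82758621 210.43103448] [ 0.55889562 -0.22730415  0.121     ] [ 0.53317353 -0.23537232  0.055     ] 0.30183378
[194 218  30  53 982] [206.8299389  243.25967413] [ 0.52523898 -0.23083441  0.121     ] [ 0.48934519 -0.2399695   0.055     ] 0.24463104
[269 249   8   9  59] [272.42372881 252.89830508] [ 0.54954935 -0.28061772  0.121     ] [ 0.52100264 -0.30479832  0.055     ] 0.31507942
```

{"name": "step_arm", "arguments": {
  "series": "0.4 -0.2 0 0 -0.5;0.4 -0.2 -2.5 0 -0.5;0.4 -0.2 -5 0 -0.5;0.4 -0.2 -7.5 0 -0.5;0.4 -0.2 -10 0 -0.5;0.4 -0.2 -12 0 -0.5;0.4 -0.2 -12.9 0 -0.5;0.4 -0.2 -12.9 0 -0.5;0.4 -0.2 -12.9 0 0.5;0.4 -0.2 -12.9 0 1"
}}

```text
clock: 10.9
tool_pos: [0.5887, -0.2467, 0.0363]
eef_rot: [[0.82, 0.572, 0.003], [0.572, -0.82, -0.002], [0.001, 0.003, -1.0]]
ft_force: [0.0, -0.3, -0.2]
width: 0.418
```

{"name": "step_arm", "arguments": {
  "series": "0 0 0 0 1;0 0 0 0 1;0 0 0 0 1;0 0 0 0 1;0 0 0 0 1"
}}

```text
clock: 11.4
tool_pos: [0.5886, -0.2467, 0.0364]
eef_rot: [[0.82, 0.572, 0.003], [0.572, -0.82, -0.001], [0.002, 0.002, -1.0]]
ft_force: [-0.9, 0.3, 5.2]
width: 0.312
```

{"name": "step_arm", "arguments": {
  "series": "0 0 3 0 1;0 0 7 0 1;0 0 11 0 1;0 0 14 0 1;-0.7 4 14 0.05 1;-1.5 8 14 0.1 1;-2.3 12 14 0.15 1;-3.1 16 14 0.2 1;-3.9 20 14 0.25 1;-4.7 24 14 0.3 1"
}}

```text
clock: 12.4
tool_pos: [0.5395, -0.0047, 0.1742]
eef_rot: [[0.613, 0.79, 0.0], [0.79, -0.613, -0.0], [0.0, 0.0, -1.0]]
ft_force: [0.8, 0.3, -0.6]
width: 0.313
```

{"name": "step_arm", "arguments": {
  "series": "-0.8 4 0 0.05 1;-1.6 8 0 0.1 1;-2.4 12 0 0.15 1;-3.2 16 0 0.15 1;-4 20 0 0.15 1;-4.6 23 0 0.15 1;-5.1 26.5 0 0.15 1;-5.1 26.5 0 0.15 1;-5.1 26.5 0 0.15 1;-5.1 26.5 0 0.15 1"
}}

```text
clock: 13.4
tool_pos: [0.4892, 0.258, 0.1741]
eef_rot: [[0.49, 0.871, -0.0], [0.871, -0.49, -0.001], [-0.001, 0.0, -1.0]]
ft_force: [0.9, 0.3, -1.4]
width: 0.314
```

```bash
python3 - <<'E'
from h import *
s=telemetry.state(); R=np.array(s['eef_rot']);T=np.array(s['tool_pos']);print(s['clock'],T,s['width'],s['ft_force'],R)
f=grab('wrist');g=grab('scene');h=grab('side')
c=f['color'];o=np.zeros((600,800,3),np.uint8)
o[:360,:520]=cv2.resize(c[130:310,130:390],(520,360),interpolation=cv2.INTER_CUBIC)
o[360:600,:400]=cv2.resize(g['color'][170:290,260:460],(400,240),interpolation=cv2.INTER_CUBIC)
o[360:600,400:]=cv2.resize(h['color'][150:270,90:290],(400,240),interpolation=cv2.INTER_CUBIC)
cv2.imwrite('pics/w9.png',o)
E
```

```text
13.4 [0.48923367 0.25799226 0.1740672 ] 0.3136417427140089 [ 0.86845154  0.27811553 -1.40388106] [[ 4.90406175e-01  8.71493967e-01 -2.20346299e-04]
 [ 8.71493704e-01 -4.90406202e-01 -6.93008840e-04]
 [-7.12012215e-04  1.47825402e-04 -9.99999736e-01]]
```

View pics/w9.png

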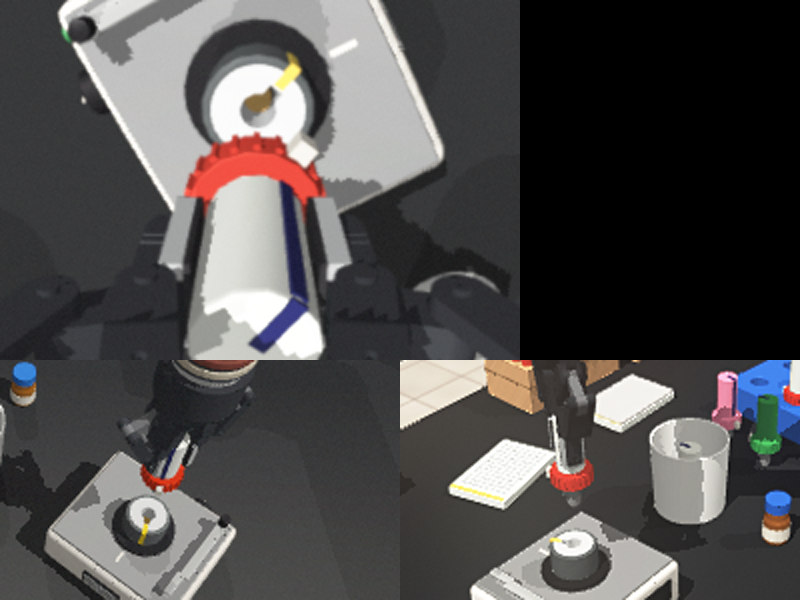

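The held tube's tab, the hub disc, the bore and the yellow line are all visible in one wrist view. I'll measure them together.

```bash
python3 - <<'E'
from h import *
s=telemetry.state();R=np.array(s['eef_rot']);T=np.array(s['tool_pos'])
f=load('wrist');c=f['color'];H,S,V=[x.astype(int) for x in cv2.split(cv2.cvtColor(c,cv2.COLOR_BGR2HSV))]
Pz=lambda m,z:np.array([onz(f,u,v,z)[:2] for v,u in zip(*np.where(m))])
roi=np.zeros(H.shape,bool);roi[150:200,225:295]=1
white=(roi&(S<25)&(V>235)).astype(np.uint8)
k,l,st,ce=cv2.connectedComponentsWithStats(white);j=1+np.argmax(st[1:,4]);print('hub blob',st[j])
cs,_=cv2.findContours((l==j).astype(np.uint8),cv2.RETR_EXTERNAL,cv2.CHAIN_APPROX_NONE);cn=cs[0][:,0]
P=np.array([onz(f,u,v,.104)[:2] for u,v in cn]);
def circ(P):
    A=np.c_[2*P,np.ones(len(P))];x=np.linalg.lstsq(A,(P**2).sum(1),rcond=None)[0];return x[:2],np.sqrt(x[2]+x[0]**2+x[1]**2)
for it in range(6):
    o,rad=circ(P);e=abs(np.hypot(*(P-o).T)-rad);P=P[e<max(.0008,np.percentile(e,85))]
print('hub',o,rad,len(P))
Y=Pz(roi&(H>18)&(H<36)&(S>90)&(V>120),.104);d=Y-o;rr=np.hypot(*d.T);Y=Y[(rr<.026)&(rr>.012)];m=(Y-o).mean(0);print('yellow',len(Y),np.arctan2(m[1],m[0]),cv2.fitLine(Y.astype(np.float32),2,0,.01,.01).ravel())
q=lambda x,y:(130+x/2-.25,130+y/2-.25)
zc=T[2]+.0086
for tab in((305,150),):
    for z in(zc+.006,zc+.01):
        p=onz(f,*q(*tab),z)[:2];dd=p-T[:2];print('tab',p,np.hypot(*dd),np.arctan2(dd[1],dd[0]))
a=onz(f,*q(261,346),zc+.076)[:2];b=onz(f,*q(302,305),zc+.076)[:2];print('stripe',a,b,np.arctan2(*(b-a)[::-1]),np.hypot(*(b-a)))
# cap circle from red outer teeth arc, top face arc ; navy stripe on top
nav=np.zeros(H.shape,bool);nav[275:310,250:285]=1;nav&=(H>110)&(H<130)&(S>100)&(V<200)
N=Pz(nav,zc+.076);print('navy',len(N),cv2.fitLine(N.astype(np.float32),2,0,.01,.01).ravel())
red=((H<8)|(H>172))&(S>140)&(V>100);red[:, :218]=0;red[:,296:]=0;red[:190]=0;red[235:]=0
top=[(np.where(red[:,u])[0].min(),u) for u in range(225,275) if red[:,u].any()]
for z in(zc+.016,zc+.008,zc):
    P=np.array([onz(f,u,v,z)[:2] for v,u in top]);e=(P-T[:2])@R[:2,:2];print('cap',z,circ(P),np.hypot(*(P-T[:2]).T).mean())
print('T',T)
E
```

```text
hub blob [ 236  163   46   37 1023]
hub [0.49193334 0.25897462] 0.019722233773701362 84
yellow 77 0.3634693590523773 [0.9345264  0.35589388 0.5112505  0.26632226]
tab [0.50995688 0.26319152] 0.02115943190223174 0.26023770297332244
tab [0.51036218 0.26463955] 0.021961891005731798 0.3192367695648764
stripe [0.49032355 0.25576843] [0.50202539 0.26075894] 0.4031166580086922 0.012721563093956388
navy 263 [0.8956972  0.4446645  0.496876   0.25926954]
cap 0.19884204546146783 (array([0.49147702, 0.26357493]), np.float64(0.01619453907459676)) 0.02163798770444595
cap 0.19084204546146785 (array([0.48965414, 0.26051081]), np.float64(0.017035523963602285)) 0.01935208206898625
cap 0.18284204546146784 (array([0.48783125, 0.25744668]), np.float64(0.01787650885261987)) 0.017231318596682338
T [0.48950991 0.25774698 0.17424205]
```

Keyway is at ≈0.36 rad and the key at ≈0.35 rad. Hub centre is about (0.491, 0.259). I'll align and probe downward.

{"name": "step_arm", "arguments": {
  "series": "0.2 0.2 -2 0 1;0.2 0.2 -4 0 1;0.2 0.2 -4.5 0 1;0.2 0.2 -4.8 0 1;0.2 0.2 -5.1 0 1;0.2 0.2 -5.3 0 1;0.2 0.2 -5.5 0 1;0.2 0.2 -5.5 0 1"
}}

```text
clock: 14.35
tool_pos: [0.4914, 0.2609, 0.1195]
eef_rot: [[0.49, 0.872, 0.001], [0.872, -0.49, 0.0], [0.0, 0.0, -1.0]]
ft_force: [-0.2, 0.6, -1.3]
width: 0.312
```

{"name": "step_arm", "arguments": {
  "series": "0 0 -0.2 0 1;0 0 -0.4 0 1;0 0 -0.5 0 1;0 0 -0.5 0 1"
}}

```text
clock: 14.75
tool_pos: [0.4914, 0.2609, 0.1142]
eef_rot: [[0.49, 0.872, 0.001], [0.872, -0.49, 0.0], [0.0, 0.0, -1.0]]
ft_force: [0.5, 1.2, -1.2]
width: 0.315
```

{"name": "step_arm", "arguments": {
  "series": "0 0 -0.1 0 1;0 0 -0.2 0 1;0 0 -0.3 0 1;0 0 -0.4 0 1;0 0 -0.4 0 1"
}}

```text
clock: 15.25
tool_pos: [0.4914, 0.2609, 0.1102]
eef_rot: [[0.49, 0.872, 0.0], [0.872, -0.49, 0.0], [0.0, 0.0, -1.0]]
ft_force: [1.3, 0.4, -1.1]
width: 0.313
```

{"name": "step_arm", "arguments": {
  "series": "0 0 -0.1 0 1;0 0 -0.2 0 1;0 0 -0.3 0 1;0 0 -0.4 0 1;0 0 -0.4 0 1"
}}

```text
clock: 15.75
tool_pos: [0.4914, 0.2609, 0.1062]
eef_rot: [[0.49, 0.872, 0.0], [0.872, -0.49, 0.0], [0.0, 0.0, -1.0]]
ft_force: [1.8, 0.9, -1.3]
width: 0.317
```

{"name": "step_arm", "arguments": {
  "series": "0 0 -0.1 0 1;0 0 -0.2 0 1;0 0 -0.3 0 1;0 0 -0.4 0 1;0 0 -0.4 0 1"
}}

```text
clock: 16.25
tool_pos: [0.4915, 0.261, 0.1027]
eef_rot: [[0.49, 0.872, 0.001], [0.872, -0.49, 0.0], [0.001, 0.0, -1.0]]
ft_force: [0.7, 0.6, 5.2]
width: 0.309
```

The key is in: there was no contact at 12 mm, and the spring met the tip at about 20 mm. Continuing to home.

{"name": "step_arm", "arguments": {
  "series": "0 0 -0.2 0 1;0 0 -0.4 0 1;0 0 -0.5 0 1;0 0 -0.6 0 1;0 0 -0.6 0 1"
}}

```text
clock: 16.75
tool_pos: [0.4916, 0.2611, 0.0971]
eef_rot: [[0.49, 0.872, 0.001], [0.872, -0.49, 0.0], [0.001, 0.0, -1.0]]
ft_force: [-0.3, -0.8, 6.3]
width: 0.314
```

{"name": "step_arm", "arguments": {
  "series": "0 0 -0.1 0 1;0 0 -0.2 0 1;0 0 -0.2 0 1"
}}

```text
clock: 17.05
tool_pos: [0.4916, 0.2611, 0.0954]
eef_rot: [[0.49, 0.872, 0.001], [0.872, -0.49, 0.0], [0.001, 0.0, -1.0]]
ft_force: [-1.7, -0.4, 7.6]
width: 0.315
```

{"name": "step_arm", "arguments": {
  "series": "0 0 -0.1 0 1;0 0 -0.1 0 1;0 0 -0.1 0 1"
}}

```text
clock: 17.35
tool_pos: [0.4917, 0.2611, 0.0953]
eef_rot: [[0.49, 0.872, 0.0], [0.872, -0.49, 0.0], [0.0, 0.0, -1.0]]
ft_force: [-2.8, -0.6, 13.0]
width: 0.313
```

{"name": "step_arm", "arguments": {
  "series": "0 0 -0.1 0 1;0 0 -0.1 0 1;0 0 -0.1 0 1"
}}

```text
clock: 17.65
tool_pos: [0.4917, 0.2612, 0.0953]
eef_rot: [[0.49, 0.872, 0.0], [0.872, -0.49, 0.0], [0.0, 0.0, -1.0]]
ft_force: [-5.0, -1.4, 16.2]
width: 0.316
```

It hits a hard stop at z = 0.0953, where home was predicted at 0.0954, and the force rises to 16 N. One last look.

```bash
python3 - <<'E'
from h import *
g=grab('scene');h=grab('side');w=grab('wrist')
s=telemetry.state();print(s['clock'],s['tool_pos'],s['ft_force'],s['width'])
o=np.zeros((600,800,3),np.uint8)
o[:300,:400]=cv2.resize(g['color'],(400,300));o[:300,400:]=cv2.resize(h['color'][90:270,90:330],(400,300))
o[300:,:400]=cv2.resize(w['color'][130:310,130:370],(400,300));o[300:,400:]=cv2.resize(h['color'][190:265,120:220],(400,300),interpolation=cv2.INTER_CUBIC)
cv2.imwrite('pics/w10.png',o)
E
```

```text
17.8 [0.49170856 0.26115861 0.09532054] [-3.52859596 -2.0195153  16.00161582] 0.31315607384640665
```

View pics/w10.png

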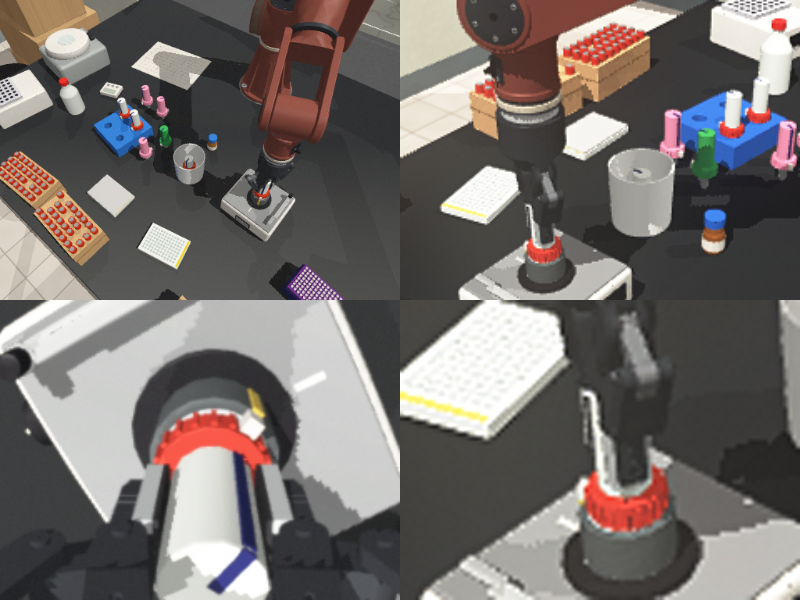

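The cap sits flush on the hub with the tab over the yellow line. The short tube is in the beaker and two tubes still stand in the rack. Handing in.

```bash
python3 -c "
from rig import r
print(r.close_job())"
```

```text
the job is handed in; nothing more can be done
None
```

I dropped the short tube into the discard beaker. I then put a full-length tube (I took it as tube_b) fully home in the drive hub, and the arm was still gripping it and pushing when I handed in at about 17.8 s.

**Last checks:**
- **Keying:** there was no contact at the 12 mm depth where a misaligned key would stop. The spring met the tip at about 20 mm. In the last picture the cap's tab lines up with the hub's yellow line.
- **Fully home:** the tube came to a hard stop at tool z 0.0953 m, against a predicted 0.0954 m. It was held with about 16 N and the grip opening still at tube width.
- **Rest of the bench:** the short tube is in the upright beaker and the other two tubes stand in the rack. Nothing else looked moved. I had no direct reading of the ejector travel.

**What disagreed:**
- **Finger height:** the fingertips were really about 41 mm above the reported TCP height. The first grasp closed above the short tube without touching it, and I corrected for this from the wrist camera's depth.
- **Key angle:** the tab and stripe readings of the held tube's key ranged from 0.26 to 0.46 rad. I used about 0.36 rad, matching the keyway, and the tube went in on the first push.

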